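# Pack the calibrated gauges into their box bases

### The job

The four bottom-connection pressure gauges, the ones lying face up with the stem out of the side of the case, are calibrated: pack each into the open grey box base of its own size, face up and flat on the floor of the base, with its stem in the stem channel. Set each one down gently without dropping it, and leave the face-down back-connection gauge and the roll of thread tape where they are.

Things in the scene. Friction and masses are not known exactly. Their poses are not given: they have to be found in the camera images.
- gauge63: largest of four bottom-connection dial gauges (steel case), face up, loose, about 190 g: round case 64 mm across, 32 mm thick, white dial on top. Stem out of its side: 14 mm square for 12 mm, then 13 mm thread for 14 mm, ending 58 mm from the case's centre, axis 11 mm above the case's back. Origin: centre of the case's back; x along the stem, z up out of the dial.
- gauge50: second largest of four bottom-connection dial gauges (black case), face up, loose, about 130 g: round case 53 mm across, 29 mm thick, white dial on top. Stem out of its side: 14 mm square for 11 mm, then 13 mm thread for 12.5 mm, ending 50 mm from the case's centre, axis 11 mm above the case's back. Origin: centre of the case's back; x along the stem, z up out of the dial.
- gauge40: third largest of four bottom-connection dial gauges (steel case), face up, loose, about 80 g: round case 42 mm across, 27 mm thick, white dial on top. Stem out of its side: 12 mm square for 10 mm, then 10 mm thread for 11 mm, ending 42 mm from the case's centre, axis 10 mm above the case's back. Origin: centre of the case's back; x along the stem, z up out of the dial.
- gauge27: smallest of four bottom-connection dial gauges (black case), face up, loose, about 40 g: round case 30 mm across, 24 mm thick, white dial on top. Stem out of its side: 9 mm square for 7 mm, then 8 mm thread for 9 mm, ending 31 mm from the case's centre, axis 8.5 mm above the case's back. Origin: centre of the case's back; x along the stem, z up out of the dial.
- box63: largest of four open grey box bases, dark keyhole pad, for the 64 mm gauge; fixed. Inside 82 wide, walls and floor 3 thick, rim 11 mm above floor. Round bay at one end; at the other two rim-high blocks (from 41 ahead of bay centre) leave a 32 mm wide stem channel. End walls 41 behind, 67 ahead of bay centre. Origin: on the bench under the bay's centre; x along the channel, z up.
- box50: second largest of four open grey box bases, dark keyhole pad, for the 53 mm gauge; fixed. Inside 71 wide, walls and floor 3 thick, rim 11 mm above floor. Round bay at one end; at the other two rim-high blocks (from 35.5 ahead of bay centre) leave a 32 mm wide stem channel. End walls 35.5 behind, 59 ahead of bay centre. Origin: on the bench under the bay's centre; x along the channel, z up.
- box40: third largest of four open grey box bases, dark keyhole pad, for the 42 mm gauge; fixed. Inside 60 wide, walls and floor 3 thick, rim 10 mm above floor. Round bay at one end; at the other two rim-high blocks (from 30 ahead of bay centre) leave a 30 mm wide stem channel. End walls 30 behind, 51 ahead of bay centre. Origin: on the bench under the bay's centre; x along the channel, z up.
- box27: smallest of four open grey box bases, dark keyhole pad, for the 30 mm gauge; fixed. Inside 48 wide, walls and floor 3 thick, rim 8 mm above floor. Round bay at one end; at the other two rim-high blocks (from 24 ahead of bay centre) leave a 27 mm wide stem channel. End walls 24 behind, 40 ahead of bay centre. Origin: on the bench under the bay's centre; x along the channel, z up.
- back_gauge: bystander: a back-connection gauge standing face down, black case 44 mm across and 24 mm high with a brass stem 12 mm square pointing straight up to 46 mm; loose, stays where it is. Origin: centre of its underside
- tape_roll: bystander: a roll of thread tape lying flat, white with an orange ring, 48 mm across and 18 mm high; loose, stays where it is. Origin: centre of its underside

How it is judged:
By the outcome, as a careful person would: the job done as asked, in the order asked, and still so for the second after the job is handed in, with the robot touching nothing.
It also fails if it takes over 99 s, if anything falls off the work surface, if the arm or the gripper's body presses on something with over 40 N, if the wrist force passes 120 N, or if a joint passes its speed limit or range.

### The arm

A 6-joint arm with a two-finger parallel gripper is mounted at the origin on the work surface. World frame = base frame: x ahead of the robot, y to its left, z up, the work surface at z = 0. Lengths are in m, angles in rad, forces in N, time in s.
With the tool pointing down it reaches from about 0.25 to 0.8 m from the base axis. Payload 8.5 kg.
Tool frame: the origin (TCP) lies midway between the tips of the shut fingers; the grasp point (between the pads) lies 19 mm behind it (bot.grasp_offset is the distance from the TCP to the grasp point, in m); z points along the fingers, y is the line along which they close (so a half turn about z gives the same grasp; the last joint's range is limited). The gripper opens to 85 mm and grips with 20 to 120 N. Pads are 22 mm wide; open, the fingers measure 114 mm over their backs; the gripper's body (76 mm by 85 mm) begins 54 mm behind the grasp point. The pads swing forward as they close: fully open they stand 13 mm farther back than shut.
Start: joints at [1.111, 0.238, -0.013, 1.319, 0, 1.571], TCP at [0.233, 0.47, 0.231] pointing down, gripper open.
Joint ranges: [-2.66, 2.66], [-1.03, 1.9], [-1.14, 1.46], [-1.82, 2.27], [-1.45, 1.34], [-3.14, 3.14]. Speed limits (rad/s): [2.22, 2.22, 2.79, 3.14, 3.14, 3.14].

### API

Orientations are given as a unit quaternion [x, y, z, w].
In Python, from cell import bot gives the robot as it stands.
- The arm moves only by the shell command python3 -m handwheel 'ROWS'. ROWS is JSON, a list of rows, each an object with "linear": the shift along the world's x, y, z in cm, a list of three; "twist": the turn, a rotation vector about the world's x, y, z in rad, a list of three; "fingers": the opening, from 0 (shut) to 1 (fully open). In form: [{"linear": [dx, dy, dz], "twist": [ax, ay, az], "fingers": fingers}, ...]. A call has 1 to 20 rows; each row is the pose to reach, as a shift and turn from the pose commanded when the call began; what a row does not reach only later rows make up. A row lasts 1/12 s, in which the tool goes at most 41.7 mm and 7.16 degrees, less where a joint would pass 70% of its speed; a pose out of reach is approached as far as the arm can. A call with a gripper value outside its range is refused whole. The fingers move at their own pace and stop on an object; the grip force is fixed at half the most. Time passes only in rows, so rows that repeat a pose let the fingers close. It gives the time, the measured TCP pose, the force, the opening and the grip force at its end, in the units of the state.
- bot.get_obs(): the state, without advancing time (a new reading comes with each control period).
- bot.get_image(name): name is "side" or "top" or "wrist"; returns the picture (420x560x3 uint8, red, green, blue); there is no depth.
- bot.get_calibration(name): a dict with "fx", "fy", "cx", "cy" (pixels), "extrinsics" (4x4, takes a point from camera to world coordinates). Camera axes: x right, y down, z forward; pixel columns grow to the right and rows downward; lengths in m; the calibration is good to about 2 mm. A picture is of the moment at which its call begins: read the wrist's pose just before it. get_calibration takes no time and is no camera call; for the wrist camera it gives the pose at the moment of the call.
- bot.job_done(): hands the job in; it is judged then, once.
The state is a dict: "clock": time; "qpos": joint angles; "qvel": joint speeds; "joint_torque": joint torques, N m; "ee_pos": TCP position; "orientation": TCP orientation; "ft_force": force on the tool from outside, world axes, zero at the start; "torque": the same for the moment, N m; "finger_gap": finger opening in m; "finger_force": force on a finger pad.
Only numpy, scipy, OpenCV 4.12 (cv2) and the standard library are available. Lean on these libraries where they do the work, as an engineer would, in place of code of your own. Each camera call takes 0.05 s, during which the arm holds its last target. There are 200 camera calls.

## Working session

There is one attempt and no reset: what is moved stays moved. The work goes in short steps, Python scripts to look and compute and a shell command to move; the robot and the scene stay as the last step left them, time stands still between calls to the robot, and variables do not carry over. Pictures are saved under pics/ and viewed, at most 14 in all, crops included, and the job is handed in when it is done.

```bash
mkdir -p pics; python3 - <<'E'
from cell import bot
import cv2,numpy as np
for n in("top","side"):
    cv2.imwrite(f"pics/{n}0.png",bot.get_image(n)[:,:,::-1])
    c=bot.get_calibration(n);print(n,c["fx"],c["fy"],c["cx"],c["cy"],np.round(c["extrinsics"],4).tolist())
o=bot.get_obs();print(o["ee_pos"],o["orientation"],o["finger_gap"],o["clock"],bot.grasp_offset)
E
```

```text
top 426.0519296008724 426.0519296008724 283.2684787891185 201.4698232398068 [[-0.1096, -0.9717, 0.2094, 0.3927], [-0.994, 0.107, -0.0239, 0.0071], [0.0008, -0.2108, -0.9775, 0.8424], [0.0, 0.0, 0.0, 1.0]]
side 508.18463996882275 508.18463996882275 270.6243100439952 203.8187746142354 [[-0.9996, -0.0049, 0.0263, 0.5348], [-0.0255, 0.4725, -0.881, 0.8029], [-0.0081, -0.8813, -0.4724, 0.489], [0.0, 0.0, 0.0, 1.0]]
[0.23282298 0.47013909 0.23074746] [ 2.27879624e-01  9.73689103e-01 -6.25574276e-04 -1.30634565e-04] 0.08537320132671987 0.1 0.0187
```

```bash
python3 - <<'E'
import cv2
i=cv2.imread("pics/top0.png");cv2.imwrite("pics/top0b.png",cv2.resize(i,(800,600),interpolation=cv2.INTER_CUBIC))
E
```

```text
(no output)
```

View pics/top0b.png

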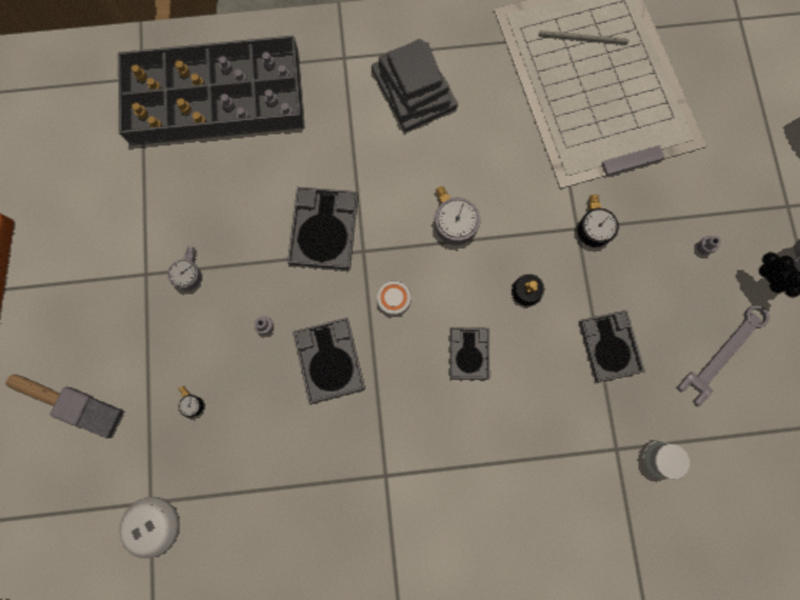

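View pics/side0.png

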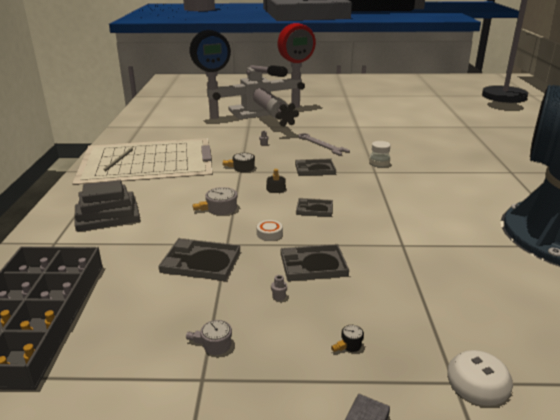

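Top view (800×600): gauge63 (458,219), gauge50 (599,227), gauge40 (184,273), gauge27 (190,406). Boxes: box63 (325,230), box50 (330,362), box40 (611,348), box27 (469,354). Next, enlarged crops.

```bash
python3 - <<'E'
import cv2,numpy as np
i=cv2.imread("pics/top0.png")
c=[(458,212),(599,217),(187,266),(188,402),(324,229),(330,362),(611,348),(469,354)]
T=[]
for k,(u,v) in enumerate(c):
    u,v=round(u/1.42857),round(v/1.42857)
    w=20 if k<4 else 33
    s=200/(2*w); t=cv2.resize(i[v-w:v+w,u-w:u+w],(200,200),interpolation=cv2.INTER_CUBIC)
    t=cv2.convertScaleAbs(t,alpha=1.6)
    T.append(t);print(k,u-w,v-w,s)
cv2.imwrite("pics/mont.png",cv2.resize(np.vstack([np.hstack(T[:4]),np.hstack(T[4:])]),(800,400)))
E
```

```text
0 301 128 5.0
1 399 132 5.0
2 111 166 5.0
3 112 261 5.0
4 194 127 3.0303030303030303
5 198 220 3.0303030303030303
6 395 211 3.0303030303030303
7 295 215 3.0303030303030303
```

View pics/mont.png

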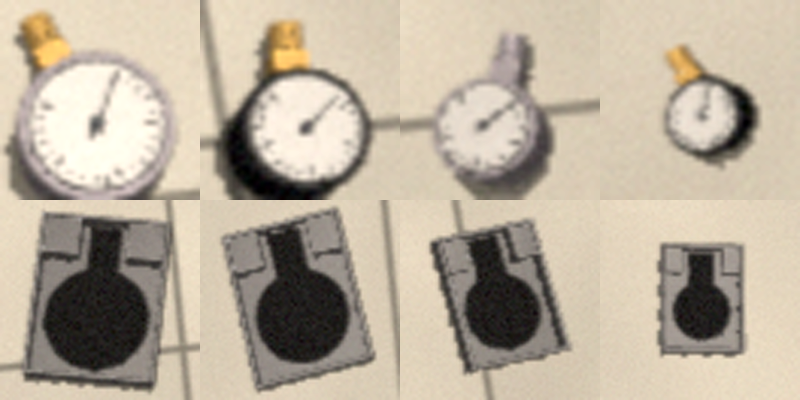

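Montage: hubs at tile pixels (96,125), (106,128), (82,125), (102,115); stem ends at (35,15), (86,22), (113,35), (78,49); the bay circles and box corners are also clear. Converting these to world positions.

```bash
cat > h.py <<'E'
from cell import bot
import numpy as np
def ray(cal,u,v,z):
    E=np.array(cal["extrinsics"]);d=E[:3,:3]@[(u-cal["cx"])/cal["fx"],(v-cal["cy"])/cal["fy"],1]
    return (E[:3,3]+d*(z-E[2,3])/d[2])[:2]
def proj(cal,p):
    E=np.array(cal["extrinsics"]);q=E[:3,:3].T@(np.array(p)-E[:3,3])
    return cal["fx"]*q[0]/q[2]+cal["cx"],cal["fy"]*q[1]/q[2]+cal["cy"]
def yaw(d):return np.degrees(np.arctan2(d[1],d[0]))
E
python3 - <<'E'
from h import *
cal=bot.get_calibration("top")
O=[(301,128),(399,132),(111,166),(112,261),(194,127),(198,220),(395,211),(295,215)]
def P(k,p,z,s): return ray(cal,O[k][0]-.5+(p[0]+.5)/s,O[k][1]-.5+(p[1]+.5)/s,z)
G=[((96,125),(35,15),.032,.011,.058),((106,128),(86,22),.029,.011,.05),((82,125),(113,35),.027,.01,.042),((102,115),(78,49),.024,.0085,.031)]
for k,(c,t,h,a,L) in enumerate(G):
    C=P(k,c,h,5);T=P(k,t,a+.004,5);print("g",k,C.round(4),yaw(T-C).round(1),np.linalg.norm(T-C).round(4),L)
B=[((96,118),(43,13),(25,175),(168,22),(153,185)),((102,116),(23,38),(58,190),(138,10),(173,157)),((102,112),(33,42),(68,170),(130,22),(168,150)),((101,112),(60,44),(60,153),(143,44),(143,153))]
off=[.013,.01175,.0105,.008]
for k,(c,*q) in enumerate(B):
    k+=4;s=200/66
    C=P(k,c,.003,s);q=[P(k,x,.012,s) for x in q];d=(q[0]-q[1])+(q[2]-q[3]);d/=np.linalg.norm(d)
    w=q[2]-q[0]+q[3]-q[1]
    print("b",k,C.round(4),yaw(d).round(1),yaw(w).round(1)+90,"rect-based",(sum(q)/4-d*off[k-4]).round(4))
E
```

```text
g 0 [ 0.6575 -0.0961] 16.8 0.0579 0.058
g 1 [ 0.627  -0.2939] -5.8 0.0502 0.05
g 2 [0.6228 0.2904] -12.9 0.0408 0.042
g 3 [0.4418 0.288 ] 24.6 0.0294 0.031
b 4 [0.6604 0.0965] -10.2 -10.799999999999997 rect-based [0.6589 0.0958]
b 5 [0.4712 0.1001] 8.3 8.599999999999994 rect-based [0.4706 0.0991]
b 6 [ 0.4488 -0.2873] 5.7 5.099999999999994 rect-based [ 0.4485 -0.2856]
b 7 [ 0.4627 -0.0897] -7.6 -6.299999999999997 rect-based [ 0.4628 -0.0892]
```

Both views agree to about 1–2 mm. Starting with gauge27: hover above it, yaw +51°.

```bash
python3 -m handwheel '[{"linear":[20.9,-18.2,-8],"twist":[0,0,0.89],"fingers":1},{"linear":[20.9,-18.2,-8],"twist":[0,0,0.89],"fingers":1},{"linear":[20.9,-18.2,-8],"twist":[0,0,0.89],"fingers":1},{"linear":[20.9,-18.2,-8],"twist":[0,0,0.89],"fingers":1},{"linear":[20.9,-18.2,-8],"twist":[0,0,0.89],"fingers":1},{"linear":[20.9,-18.2,-8],"twist":[0,0,0.89],"fingers":1},{"linear":[20.9,-18.2,-8],"twist":[0,0,0.89],"fingers":1},{"linear":[20.9,-18.2,-8],"twist":[0,0,0.89],"fingers":1},{"linear":[20.9,-18.2,-8],"twist":[0,0,0.89],"fingers":1},{"linear":[20.9,-18.2,-8],"twist":[0,0,0.89],"fingers":1},{"linear":[20.9,-18.2,-8],"twist":[0,0,0.89],"fingers":1},{"linear":[20.9,-18.2,-8],"twist":[0,0,0.89],"fingers":1}]'
python3 - <<'E'
from h import *
import cv2
c=bot.get_calibration("wrist");im=bot.get_image("wrist");cv2.imwrite("pics/w1.png",im[:,:,::-1])
o=bot.get_obs();print(o["qpos"].round(3) if hasattr(o["qpos"],"round") else o["qpos"])
print(proj(c,(.4418,.288,.024)),proj(c,(*(np.array([.4418,.288])+.031*np.array([np.cos(.429),np.sin(.429)])),.0085)),c["fx"],np.round(c["extrinsics"],3).tolist())
E
```

```text
clock: 1.1
ee_pos: [0.4414, 0.2891, 0.1515]
orientation: [-0.213, 0.977, 0.0, 0.0]
ft_force: [-0.1, -0.8, -0.3]
finger_gap: 0.0851
finger_force: 0.0
[ 0.58   0.282 -0.163  1.126  0.     0.149]
(np.float64(279.22481616471794), np.float64(200.4314932955308)) (np.float64(279.3662656626691), np.float64(232.52635308912988)) 364.57229949128754 [[-0.416, 0.877, 0.238, 0.381], [0.909, 0.402, 0.11, 0.262], [0.0, 0.262, -0.965, 0.293], [0.0, 0.0, 0.0, 1.0]]
```

View pics/w1.png

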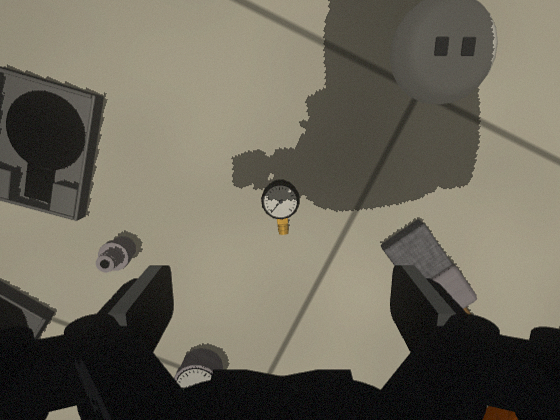

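Wrist view: gauge27's dial is at (280,202), within 1 mm of the prediction. Its stem end at (284,235) adds about 4° of yaw. Descend and grip.

```bash
python3 -m handwheel '[{"linear":[0,0,-4],"twist":[0,0,0.07],"fingers":1},{"linear":[0,0,-8],"twist":[0,0,0.07],"fingers":1},{"linear":[0,0,-11],"twist":[0,0,0.07],"fingers":1},{"linear":[0,0,-13],"twist":[0,0,0.07],"fingers":1},{"linear":[0,0,-14.2],"twist":[0,0,0.07],"fingers":1},{"linear":[0,0,-14.2],"twist":[0,0,0.07],"fingers":1},{"linear":[0,0,-14.2],"twist":[0,0,0.07],"fingers":0},{"linear":[0,0,-14.2],"twist":[0,0,0.07],"fingers":0},{"linear":[0,0,-14.2],"twist":[0,0,0.07],"fingers":0},{"linear":[0,0,-14.2],"twist":[0,0,0.07],"fingers":0},{"linear":[0,0,-14.2],"twist":[0,0,0.07],"fingers":0},{"linear":[0,0,-14.2],"twist":[0,0,0.07],"fingers":0},{"linear":[0,0,-14.2],"twist":[0,0,0.07],"fingers":0},{"linear":[0,0,-14.2],"twist":[0,0,0.07],"fingers":0}]'
python3 - <<'E'
from h import *
import cv2
im=bot.get_image("side");c=bot.get_calibration("side");u,v=map(int,proj(c,(.4418,.288,.03)));print(u,v)
cv2.imwrite("pics/s1.png",cv2.resize(im[v-50:v+30,u-50:u+50,::-1],(700,560),interpolation=cv2.INTER_CUBIC))
E
```

```text
clock: 2.32
ee_pos: [0.4425, 0.2889, 0.0106]
orientation: [-0.247, 0.969, 0.0, 0.001]
ft_force: [-2.4, -1.0, 9.3]
finger_gap: 0.0276
finger_force: 58.5
354 326
```

View pics/s1.png

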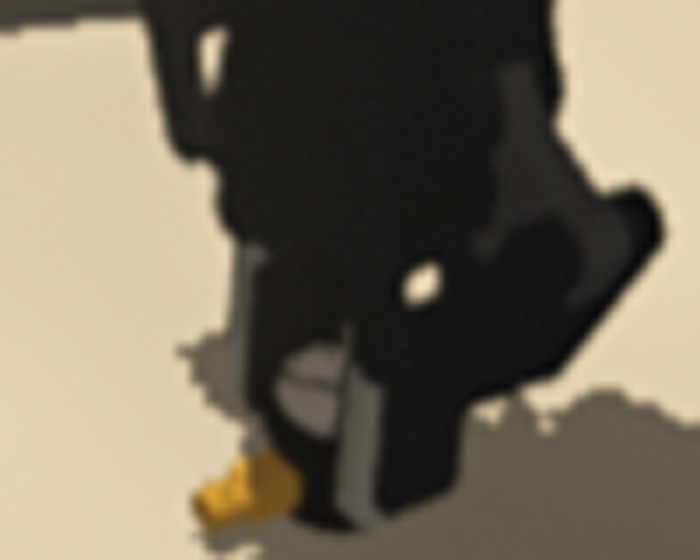

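```bash
python3 - <<'E'
from h import *
c=bot.get_calibration("side");o=bot.get_obs();print(o["ee_pos"],o["ft_force"])
t=np.radians(28.6);f=np.array([-np.sin(t),np.cos(t)]);s=np.array([np.cos(t),np.sin(t)]);p=np.array([.4425,.2889])
def q(xy,z):
    u,v=proj(c,(*xy,z));return round((u-304)*7),round((v-276)*7)
for z in(0,.005,.01,.015):
    print(z,"pad corner",q(p+f*.015+s*.011,z),"outer corner",q(p+f*.027+s*.011,z),"stem end",q(p+s*.031,z), "case front",q(p+np.array([0,.015]),z))
E
```

```text
[0.44251458 0.28886842 0.01056834] [-2.80578893 -0.45175384  8.14201075]
0 pad corner (335, 550) outer corner (373, 592) stem end (201, 534) case front (347, 536)
0.005 pad corner (337, 530) outer corner (375, 572) stem end (203, 514) case front (348, 517)
0.01 pad corner (339, 510) outer corner (377, 552) stem end (204, 494) case front (350, 497)
0.015 pad corner (341, 490) outer corner (379, 532) stem end (205, 474) case front (352, 476)
```

The tip is about 10 mm up with the grip holding (58 N), so it will clear the box27 rim. Lift and carry to box27.

```bash
python3 -m handwheel '[{"linear":[0,0,1],"twist":[0,0,0],"fingers":0},{"linear":[0,0,4],"twist":[0,0,0],"fingers":0},{"linear":[0,0,7],"twist":[0,0,0],"fingers":0},{"linear":[2,-37.8,7],"twist":[0,0,-0.62],"fingers":0},{"linear":[2,-37.8,7],"twist":[0,0,-0.62],"fingers":0},{"linear":[2,-37.8,7],"twist":[0,0,-0.62],"fingers":0},{"linear":[2,-37.8,7],"twist":[0,0,-0.62],"fingers":0},{"linear":[2,-37.8,7],"twist":[0,0,-0.62],"fingers":0},{"linear":[2,-37.8,7],"twist":[0,0,-0.62],"fingers":0},{"linear":[2,-37.8,7],"twist":[0,0,-0.62],"fingers":0},{"linear":[2,-37.8,7],"twist":[0,0,-0.62],"fingers":0},{"linear":[2,-37.8,7],"twist":[0,0,-0.62],"fingers":0},{"linear":[2,-37.8,7],"twist":[0,0,-0.62],"fingers":0},{"linear":[2,-37.8,7],"twist":[0,0,-0.62],"fingers":0},{"linear":[2,-37.8,7],"twist":[0,0,-0.62],"fingers":0},{"linear":[2,-37.8,7],"twist":[0,0,-0.62],"fingers":0},{"linear":[2,-37.8,7],"twist":[0,0,-0.62],"fingers":0}]'
python3 - <<'E'
from h import *
import cv2
c=bot.get_calibration("wrist");im=bot.get_image("wrist");cv2.imwrite("pics/w2.png",im[:,:,::-1])
o=bot.get_obs();print(o["qpos"].round(3),o["ee_pos"],o["ft_force"])
E
```

```text
clock: 3.78
ee_pos: [0.4619, -0.0882, 0.0794]
orientation: [0.059, 0.998, 0.0, -0.0]
ft_force: [-0.2, -0.0, -0.2]
finger_gap: 0.0274
finger_force: 59.4
[-0.189  0.252 -0.411  0.907  0.    -0.071] [ 0.46194692 -0.08820248  0.07940436] [-0.07030465 -0.35267974 -1.11666483]
```

View pics/w2.png

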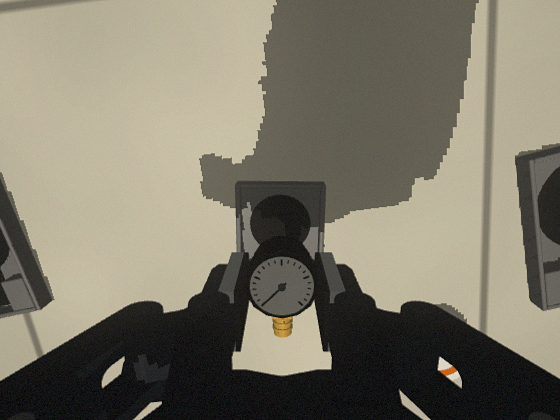

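Wrist view: the gauge is level with its stem straight, aligned with the box; bay centre about (280,221).

```bash
python3 - <<'E'
from h import *
c=bot.get_calibration("wrist")
print(ray(c,280,221,.003), ray(c,282,288,.093))
E
python3 -m handwheel '[{"linear":[0.1,-0.1,-3],"twist":[0,0,0],"fingers":0},{"linear":[0.1,-0.1,-5],"twist":[0,0,0],"fingers":0},{"linear":[0.1,-0.1,-5.8],"twist":[0,0,0],"fingers":0},{"linear":[0.1,-0.1,-6.2],"twist":[0,0,0],"fingers":0},{"linear":[0.1,-0.1,-6.4],"twist":[0,0,0],"fingers":0},{"linear":[0.1,-0.1,-6.4],"twist":[0,0,0],"fingers":0},{"linear":[0.1,-0.1,-6.4],"twist":[0,0,0],"fingers":0}]'
```

```text
[ 0.46228187 -0.08857566] [ 0.46206911 -0.08746084]
clock: 4.42
ee_pos: [0.4636, -0.0905, 0.0161]
orientation: [0.06, 0.998, -0.0, 0.001]
ft_force: [-0.1, 0.3, -1.0]
finger_gap: 0.0272
finger_force: 59.4
```

```bash
python3 -m handwheel '[{"linear":[0,0.1,-0.1],"twist":[0,0,0],"fingers":0},{"linear":[0,0.1,-0.2],"twist":[0,0,0],"fingers":0},{"linear":[0,0.1,-0.25],"twist":[0,0,0],"fingers":0},{"linear":[0,0.1,-0.25],"twist":[0,0,0],"fingers":0},{"linear":[0,0.1,-0.25],"twist":[0,0,0],"fingers":0}]'
```

```text
clock: 4.83
ee_pos: [0.4634, -0.0896, 0.0136]
orientation: [0.06, 0.998, -0.0, 0.001]
ft_force: [-1.7, 1.3, 7.6]
finger_gap: 0.0273
finger_force: 60.2
```

```bash
python3 -m handwheel '[{"linear":[0,0,0],"twist":[0,0,0],"fingers":0.6},{"linear":[0,0,0],"twist":[0,0,0],"fingers":0.6},{"linear":[0,0,0],"twist":[0,0,0],"fingers":0.6},{"linear":[0,0,0],"twist":[0,0,0],"fingers":0.6},{"linear":[0,0,2],"twist":[0,0,0],"fingers":0.6},{"linear":[0,0,5],"twist":[0,0,0],"fingers":0.6},{"linear":[0,0,9],"twist":[0,0,0],"fingers":1},{"linear":[19.4,-0.6,13.6],"twist":[0,0,0.41],"fingers":1},{"linear":[19.4,-0.6,13.6],"twist":[0,0,0.41],"fingers":1},{"linear":[19.4,-0.6,13.6],"twist":[0,0,0.41],"fingers":1},{"linear":[19.4,-0.6,13.6],"twist":[0,0,0.41],"fingers":1},{"linear":[19.4,-0.6,13.6],"twist":[0,0,0.41],"fingers":1},{"linear":[19.4,-0.6,13.6],"twist":[0,0,0.41],"fingers":1},{"linear":[19.4,-0.6,13.6],"twist":[0,0,0.41],"fingers":1},{"linear":[19.4,-0.6,13.6],"twist":[0,0,0.41],"fingers":1},{"linear":[19.4,-0.6,13.6],"twist":[0,0,0.41],"fingers":1}]'
python3 - <<'E'
from h import *
import cv2
c=bot.get_calibration("wrist");im=bot.get_image("wrist")
t=cv2.resize(bot.get_image("top")[215:281,295:361],(240,240),interpolation=cv2.INTER_CUBIC)
im=np.hstack([im,np.vstack([t,np.zeros((180,240,3),np.uint8)])]);cv2.imwrite("pics/w3.png",im[:,:,::-1])
o=bot.get_obs();print(o["ee_pos"],o["ft_force"])
t=np.radians(16.8);p=np.array([.6575,-.0961])
print(proj(c,(*p,.032)),proj(c,(*(p+.058*np.array([np.cos(t),np.sin(t)])),.011)))
E
```

```text
clock: 6.17
ee_pos: [0.6554, -0.0955, 0.1483]
orientation: [-0.144, 0.99, 0.0, -0.001]
ft_force: [0.1, -0.7, -0.0]
finger_gap: 0.0856
finger_force: 0.0
[ 0.65571827 -0.0955933   0.148845  ] [-0.54736758  0.25211127  0.46223418]
(np.float64(279.0475042874783), np.float64(206.9418037727744)) (np.float64(279.56184386353294), np.float64(268.19172026985797))
```

View pics/w3.png

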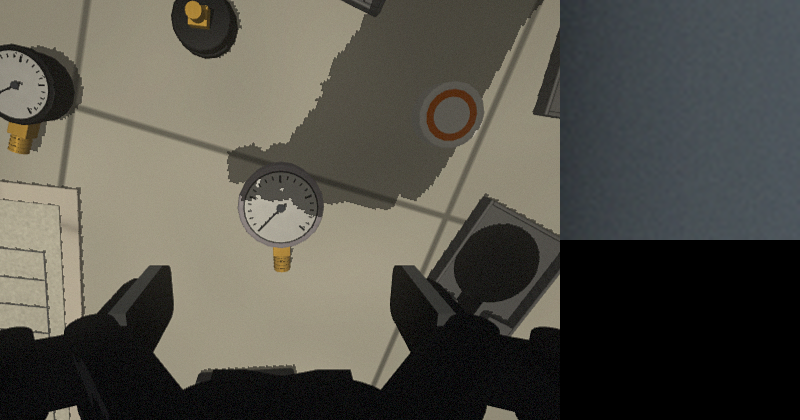

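Wrist: gauge63's hub is at (281,208) and its stem at (282,270), as predicted. The arm blocks the top view, so I'll check box27 later. Descend and grip.

```bash
python3 -m handwheel '[{"linear":[0.1,0,-4],"twist":[0,0,0.01],"fingers":1},{"linear":[0.1,0,-8],"twist":[0,0,0.01],"fingers":1},{"linear":[0.1,0,-11],"twist":[0,0,0.01],"fingers":1},{"linear":[0.1,0,-13],"twist":[0,0,0.01],"fingers":1},{"linear":[0.1,0,-14],"twist":[0,0,0.01],"fingers":1},{"linear":[0.1,0,-14],"twist":[0,0,0.01],"fingers":1},{"linear":[0.1,0,-14],"twist":[0,0,0.01],"fingers":1},{"linear":[0.1,0,-14],"twist":[0,0,0.01],"fingers":0},{"linear":[0.1,0,-14],"twist":[0,0,0.01],"fingers":0},{"linear":[0.1,0,-14],"twist":[0,0,0.01],"fingers":0},{"linear":[0.1,0,-14],"twist":[0,0,0.01],"fingers":0},{"linear":[0.1,0,-14],"twist":[0,0,0.01],"fingers":0}]'
python3 - <<'E'
from h import *
import cv2
im=bot.get_image("side");c=bot.get_calibration("side");u,v=map(int,proj(c,(.6575,-.096,.03)));print(u,v)
cv2.imwrite("pics/s2.png",cv2.resize(im[v-50:v+30,u-50:u+50,::-1],(700,560),interpolation=cv2.INTER_CUBIC))
o=bot.get_obs();p=o["ee_pos"][:2]
t=np.radians(17.5);f=np.array([-np.sin(t),np.cos(t)]);s=np.array([np.cos(t),np.sin(t)])
for z in(0,.005,.01,.015,.02):
    print(z,[((np.array(proj(c,(*(p+f*.032+s*w),z)))-[u-50,v-50])*7).round() for w in(.011,-.011)])
E
```

```text
clock: 7.27
ee_pos: [0.6592, -0.0957, 0.0114]
orientation: [-0.15, 0.989, -0.001, 0.002]
ft_force: [-1.7, 0.2, 8.0]
finger_gap: 0.062
finger_force: 64.5
222 193
0 [array([336., 504.]), array([413., 492.])]
0.005 [array([335., 488.]), array([412., 477.])]
0.01 [array([334., 472.]), array([412., 461.])]
0.015 [array([333., 457.]), array([411., 446.])]
0.02 [array([332., 441.]), array([410., 430.])]
```

View pics/s2.png

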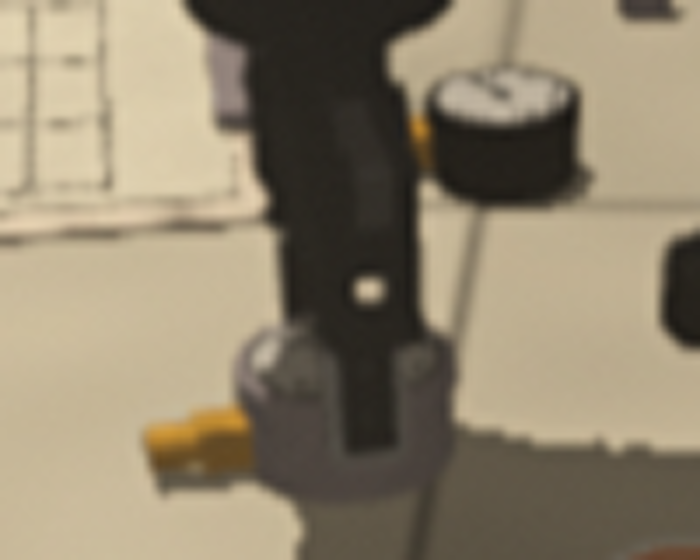

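The tip sits about 16 mm up the case, above the 11 mm rim height. Carry to box63.

```bash
python3 -m handwheel '[{"linear":[0,0,1],"twist":[0,0,0],"fingers":0},{"linear":[0,0,4],"twist":[0,0,0],"fingers":0},{"linear":[0,0,7],"twist":[0,0,0],"fingers":0},{"linear":[0,19.2,7],"twist":[0,0,-0.485],"fingers":0},{"linear":[0,19.2,7],"twist":[0,0,-0.485],"fingers":0},{"linear":[0,19.2,7],"twist":[0,0,-0.485],"fingers":0},{"linear":[0,19.2,7],"twist":[0,0,-0.485],"fingers":0},{"linear":[0,19.2,7],"twist":[0,0,-0.485],"fingers":0},{"linear":[0,19.2,7],"twist":[0,0,-0.485],"fingers":0},{"linear":[0,19.2,7],"twist":[0,0,-0.485],"fingers":0},{"linear":[0,19.2,7],"twist":[0,0,-0.485],"fingers":0},{"linear":[0,19.2,7],"twist":[0,0,-0.485],"fingers":0},{"linear":[0,19.2,7],"twist":[0,0,-0.485],"fingers":0}]'
python3 - <<'E'
from h import *
import cv2
c=bot.get_calibration("wrist");im=bot.get_image("wrist")
t=cv2.resize(bot.get_image("top")[215:281,295:361],(240,240),interpolation=cv2.INTER_CUBIC)
im=np.hstack([im,np.vstack([t,np.zeros((180,240,3),np.uint8)])]);cv2.imwrite("pics/w4.png",im[:,:,::-1])
o=bot.get_obs();print(o["ee_pos"],o["ft_force"],proj(c,(.6595,.0962,.003)))
E
```

```text
clock: 8.4
ee_pos: [0.6581, 0.0951, 0.0791]
orientation: [0.093, 0.996, -0.0, 0.0]
ft_force: [1.0, -0.0, -1.6]
finger_gap: 0.0618
finger_force: 66.1
[0.65808177 0.09524894 0.07895079] [ 0.03440689 -0.16694696 -2.75242479] (np.float64(282.69155559038245), np.float64(222.40920335050018))
```

View pics/w4.png

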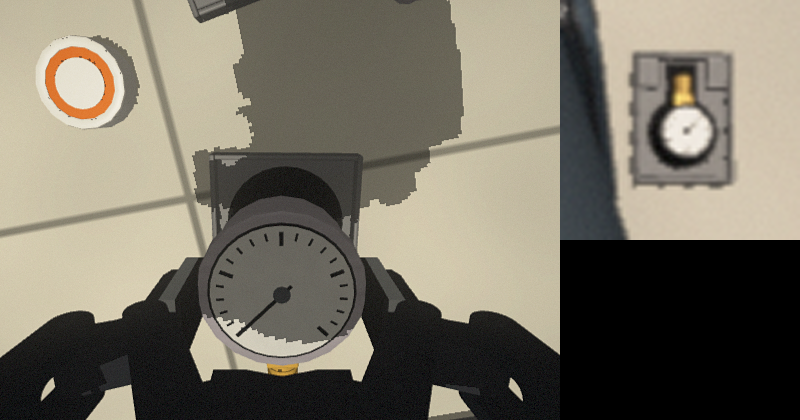

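Gauge27 sits properly in box27. Gauge63 is held straight over box63; bay about (286,222), so add +1–2 mm in y.

```bash
python3 -m handwheel '[{"linear":[0.1,0.15,-3],"twist":[0,0,0],"fingers":0},{"linear":[0.1,0.15,-5],"twist":[0,0,0],"fingers":0},{"linear":[0.1,0.15,-5.7],"twist":[0,0,0],"fingers":0},{"linear":[0.1,0.15,-6],"twist":[0,0,0],"fingers":0},{"linear":[0.1,0.15,-6.2],"twist":[0,0,0],"fingers":0},{"linear":[0.1,0.15,-6.3],"twist":[0,0,0],"fingers":0},{"linear":[0.1,0.15,-6.3],"twist":[0,0,0],"fingers":0}]'
```

```text
clock: 9.08
ee_pos: [0.6597, 0.0979, 0.0168]
orientation: [0.092, 0.996, 0.0, 0.001]
ft_force: [-0.1, 0.2, -1.3]
finger_gap: 0.0619
finger_force: 66.2
```

```bash
python3 -m handwheel '[{"linear":[0,0,-0.1],"twist":[0,0,0],"fingers":0},{"linear":[0,0,-0.2],"twist":[0,0,0],"fingers":0},{"linear":[0,0,-0.25],"twist":[0,0,0],"fingers":0},{"linear":[0,0,-0.25],"twist":[0,0,0],"fingers":0},{"linear":[0,0,-0.25],"twist":[0,0,0],"fingers":0}]'
```

```text
clock: 9.5
ee_pos: [0.6595, 0.098, 0.0144]
orientation: [0.092, 0.996, 0.0, 0.001]
ft_force: [-1.9, -0.6, 5.8]
finger_gap: 0.0619
finger_force: 67.1
```

```bash
python3 -m handwheel '[{"linear":[0,0,0],"twist":[0,0,0],"fingers":1},{"linear":[0,0,0],"twist":[0,0,0],"fingers":1},{"linear":[0,0,0],"twist":[0,0,0],"fingers":1},{"linear":[0,0,0],"twist":[0,0,0],"fingers":1},{"linear":[0,0,2],"twist":[0,0,0],"fingers":1},{"linear":[0,0,5],"twist":[0,0,0],"fingers":1},{"linear":[0,0,9],"twist":[0,0,0],"fingers":1},{"linear":[-3.7,19.2,13.5],"twist":[0,0,-0.04],"fingers":1},{"linear":[-3.7,19.2,13.5],"twist":[0,0,-0.04],"fingers":1},{"linear":[-3.7,19.2,13.5],"twist":[0,0,-0.04],"fingers":1},{"linear":[-3.7,19.2,13.5],"twist":[0,0,-0.04],"fingers":1},{"linear":[-3.7,19.2,13.5],"twist":[0,0,-0.04],"fingers":1},{"linear":[-3.7,19.2,13.5],"twist":[0,0,-0.04],"fingers":1},{"linear":[-3.7,19.2,13.5],"twist":[0,0,-0.04],"fingers":1},{"linear":[-3.7,19.2,13.5],"twist":[0,0,-0.04],"fingers":1},{"linear":[-3.7,19.2,13.5],"twist":[0,0,-0.04],"fingers":1}]'
python3 - <<'E'
from h import *
import cv2
c=bot.get_calibration("wrist");im=bot.get_image("wrist")
t=cv2.resize(bot.get_image("top")[127:193,194:260],(240,240),interpolation=cv2.INTER_CUBIC)
im=np.hstack([im,np.vstack([t,np.zeros((180,240,3),np.uint8)])]);cv2.imwrite("pics/w5.png",im[:,:,::-1])
o=bot.get_obs();print(o["ee_pos"],o["ft_force"])
t=np.radians(-12.9);p=np.array([.6228,.2904])
print(proj(c,(*p,.027)),proj(c,(*(p+.042*np.array([np.cos(t),np.sin(t)])),.01)))
E
```

```text
clock: 10.83
ee_pos: [0.622, 0.2886, 0.1478]
orientation: [0.113, 0.994, -0.0, -0.0]
ft_force: [0.2, 0.2, 0.4]
finger_gap: 0.0854
finger_force: 0.0
[0.62220091 0.28840565 0.14788913] [ 0.17665646 -1.0098655  -0.5506253 ]
(np.float64(283.38460422955), np.float64(203.78128686489356)) (np.float64(283.2847660312531), np.float64(248.44124731634545))
```

View pics/w5.png

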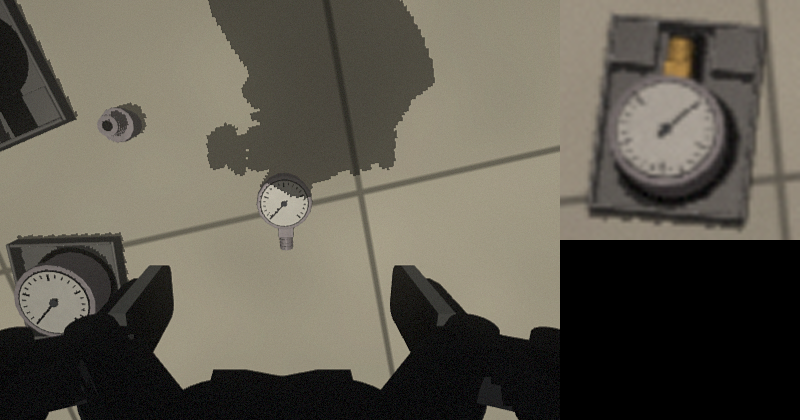

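Gauge63 is well seated. Gauge40's hub is at (284,205) and its stem at (287,249): as predicted, with +2–3° of yaw. Grip it.

```bash
python3 -m handwheel '[{"linear":[0.1,0.1,-4],"twist":[0,0,0.04],"fingers":1},{"linear":[0.1,0.1,-8],"twist":[0,0,0.04],"fingers":1},{"linear":[0.1,0.1,-11],"twist":[0,0,0.04],"fingers":1},{"linear":[0.1,0.1,-13],"twist":[0,0,0.04],"fingers":1},{"linear":[0.1,0.1,-13.8],"twist":[0,0,0.04],"fingers":1},{"linear":[0.1,0.1,-13.8],"twist":[0,0,0.04],"fingers":1},{"linear":[0.1,0.1,-13.8],"twist":[0,0,0.04],"fingers":1},{"linear":[0.1,0.1,-13.8],"twist":[0,0,0.04],"fingers":0},{"linear":[0.1,0.1,-13.8],"twist":[0,0,0.04],"fingers":0},{"linear":[0.1,0.1,-13.8],"twist":[0,0,0.04],"fingers":0},{"linear":[0.1,0.1,-13.8],"twist":[0,0,0.04],"fingers":0},{"linear":[0.1,0.1,-13.8],"twist":[0,0,0.04],"fingers":0},{"linear":[0.1,0.1,-13.8],"twist":[0,0,0.04],"fingers":0},{"linear":[0.1,0.1,-13.8],"twist":[0,0,0.04],"fingers":0}]'
```

```text
clock: 12.1
ee_pos: [0.6237, 0.2913, 0.012]
orientation: [0.092, 0.996, 0.001, 0.001]
ft_force: [-1.4, -1.0, 7.5]
finger_gap: 0.0399
finger_force: 59.8
```

```bash
python3 -m handwheel '[{"linear":[0,0,1],"twist":[0,0,0],"fingers":0},{"linear":[0,0,4],"twist":[0,0,0],"fingers":0},{"linear":[0,0,8],"twist":[0,0,0],"fingers":0},{"linear":[-17.5,-57.8,10],"twist":[0,0,0.28],"fingers":0},{"linear":[-17.5,-57.8,10],"twist":[0,0,0.28],"fingers":0},{"linear":[-17.5,-57.8,10],"twist":[0,0,0.28],"fingers":0},{"linear":[-17.5,-57.8,10],"twist":[0,0,0.28],"fingers":0},{"linear":[-17.5,-57.8,10],"twist":[0,0,0.28],"fingers":0},{"linear":[-17.5,-57.8,10],"twist":[0,0,0.28],"fingers":0},{"linear":[-17.5,-57.8,10],"twist":[0,0,0.28],"fingers":0},{"linear":[-17.5,-57.8,10],"twist":[0,0,0.28],"fingers":0},{"linear":[-17.5,-57.8,10],"twist":[0,0,0.28],"fingers":0},{"linear":[-17.5,-57.8,10],"twist":[0,0,0.28],"fingers":0},{"linear":[-17.5,-57.8,10],"twist":[0,0,0.28],"fingers":0},{"linear":[-17.5,-57.8,10],"twist":[0,0,0.28],"fingers":0},{"linear":[-17.5,-57.8,10],"twist":[0,0,0.28],"fingers":0},{"linear":[-17.5,-57.8,10],"twist":[0,0,0.28],"fingers":0},{"linear":[-17.5,-57.8,10],"twist":[0,0,0.28],"fingers":0},{"linear":[-17.5,-57.8,10],"twist":[0,0,0.28],"fingers":0},{"linear":[-17.5,-57.8,10],"twist":[0,0,0.28],"fingers":0}]'
python3 - <<'E'
from h import *
import cv2
c=bot.get_calibration("wrist");im=bot.get_image("wrist")
cv2.imwrite("pics/w6.png",im[:,:,::-1])
o=bot.get_obs();print(o["ee_pos"],o["ft_force"],proj(c,(.4487,-.2865,.003)))
E
```

```text
clock: 13.77
ee_pos: [0.4475, -0.2882, 0.1109]
orientation: [-0.046, 0.999, -0.0, 0.0]
ft_force: [0.1, 0.1, -1.1]
finger_gap: 0.0397
finger_force: 60.7
[ 0.4477869  -0.28716322  0.11075487] [ 0.012719    0.27789247 -1.21708421] (np.float64(282.9580408865789), np.float64(209.06592870271706))
```

View pics/w6.png

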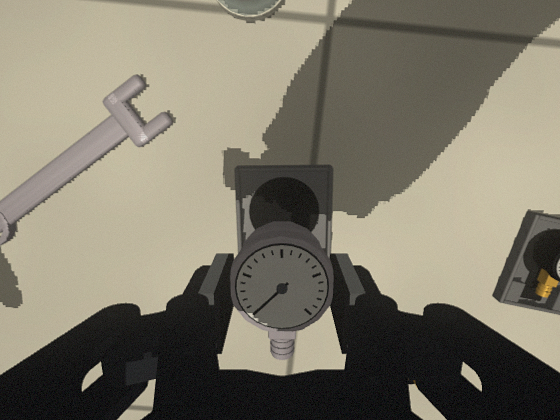

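Gauge40 is straight over box40; bay centre about (284,210), matching the prediction. Lower to touch at z≈0.015.

```bash
python3 -m handwheel '[{"linear":[0.1,0,-4],"twist":[0,0,0],"fingers":0},{"linear":[0.1,0,-7],"twist":[0,0,0],"fingers":0},{"linear":[0.1,0,-8.5],"twist":[0,0,0],"fingers":0},{"linear":[0.1,0,-9],"twist":[0,0,0],"fingers":0},{"linear":[0.1,0,-9.3],"twist":[0,0,0],"fingers":0},{"linear":[0.1,0,-9.3],"twist":[0,0,0],"fingers":0},{"linear":[0.1,0,-9.3],"twist":[0,0,0],"fingers":0}]'
```

```text
clock: 14.4
ee_pos: [0.4499, -0.2871, 0.0184]
orientation: [-0.048, 0.999, -0.001, 0.001]
ft_force: [-0.0, 0.2, -0.1]
finger_gap: 0.0396
finger_force: 60.7
```

```bash
python3 -m handwheel '[{"linear":[0,0,-0.1],"twist":[0,0,0],"fingers":0},{"linear":[0,0,-0.2],"twist":[0,0,0],"fingers":0},{"linear":[0,0,-0.3],"twist":[0,0,0],"fingers":0},{"linear":[0,0,-0.35],"twist":[0,0,0],"fingers":0},{"linear":[0,0,-0.35],"twist":[0,0,0],"fingers":0},{"linear":[0,0,-0.35],"twist":[0,0,0],"fingers":0}]'
```

```text
clock: 14.9
ee_pos: [0.4494, -0.2874, 0.0149]
orientation: [-0.047, 0.999, -0.0, 0.001]
ft_force: [-1.2, 1.4, 9.4]
finger_gap: 0.0394
finger_force: 61.8
```

```bash
python3 -m handwheel '[{"linear":[0,0,0],"twist":[0,0,0],"fingers":0.75},{"linear":[0,0,0],"twist":[0,0,0],"fingers":0.75},{"linear":[0,0,0],"twist":[0,0,0],"fingers":0.75},{"linear":[0,0,0],"twist":[0,0,0],"fingers":0.75},{"linear":[0,0,2],"twist":[0,0,0],"fingers":0.75},{"linear":[0,0,5],"twist":[0,0,0],"fingers":1},{"linear":[0,0,9],"twist":[0,0,0],"fingers":1},{"linear":[17.8,-0.6,13.5],"twist":[0,0,-0.195],"fingers":1},{"linear":[17.8,-0.6,13.5],"twist":[0,0,-0.195],"fingers":1},{"linear":[17.8,-0.6,13.5],"twist":[0,0,-0.195],"fingers":1},{"linear":[17.8,-0.6,13.5],"twist":[0,0,-0.195],"fingers":1},{"linear":[17.8,-0.6,13.5],"twist":[0,0,-0.195],"fingers":1},{"linear":[17.8,-0.6,13.5],"twist":[0,0,-0.195],"fingers":1},{"linear":[17.8,-0.6,13.5],"twist":[0,0,-0.195],"fingers":1},{"linear":[17.8,-0.6,13.5],"twist":[0,0,-0.195],"fingers":1},{"linear":[17.8,-0.6,13.5],"twist":[0,0,-0.195],"fingers":1}]'
python3 - <<'E'
from h import *
import cv2
c=bot.get_calibration("wrist");im=bot.get_image("wrist")
t=cv2.resize(bot.get_image("top")[211:277,395:461],(240,240),interpolation=cv2.INTER_CUBIC)
im=np.hstack([im,np.vstack([t,np.zeros((180,240,3),np.uint8)])]);cv2.imwrite("pics/w7.png",im[:,:,::-1])
o=bot.get_obs();print(o["ee_pos"],o["ft_force"])
t=np.radians(-5.8);p=np.array([.627,-.2939])
print(proj(c,(*p,.029)),proj(c,(*(p+.05*np.array([np.cos(t),np.sin(t)])),.011)))
E
```

```text
clock: 16.23
ee_pos: [0.6255, -0.293, 0.1484]
orientation: [0.05, 0.999, 0.0, -0.001]
ft_force: [0.1, 0.0, -0.9]
finger_gap: 0.0856
finger_force: 0.0
[ 0.62580039 -0.29323847  0.1488492 ] [-0.06768691  0.01438098  0.2191766 ]
(np.float64(279.66822901964173), np.float64(205.77845727629273)) (np.float64(279.81344495230775), np.float64(259.07510221551195))
```

View pics/w7.png

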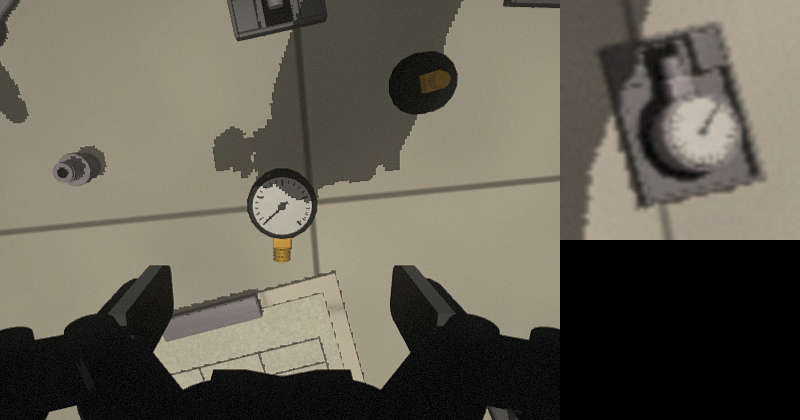

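Gauge40 is in its box. Gauge50's hub is at (282,206), on the mark. Grip it.

```bash
python3 -m handwheel '[{"linear":[0.1,0.05,-4],"twist":[0,0,0],"fingers":1},{"linear":[0.1,0.05,-8],"twist":[0,0,0],"fingers":1},{"linear":[0.1,0.05,-11],"twist":[0,0,0],"fingers":1},{"linear":[0.1,0.05,-13],"twist":[0,0,0],"fingers":1},{"linear":[0.1,0.05,-13.9],"twist":[0,0,0],"fingers":1},{"linear":[0.1,0.05,-13.9],"twist":[0,0,0],"fingers":1},{"linear":[0.1,0.05,-13.9],"twist":[0,0,0],"fingers":1},{"linear":[0.1,0.05,-13.9],"twist":[0,0,0],"fingers":0},{"linear":[0.1,0.05,-13.9],"twist":[0,0,0],"fingers":0},{"linear":[0.1,0.05,-13.9],"twist":[0,0,0],"fingers":0},{"linear":[0.1,0.05,-13.9],"twist":[0,0,0],"fingers":0},{"linear":[0.1,0.05,-13.9],"twist":[0,0,0],"fingers":0},{"linear":[0.1,0.05,-13.9],"twist":[0,0,0],"fingers":0}]'
```

```text
clock: 17.42
ee_pos: [0.629, -0.2932, 0.012]
orientation: [0.05, 0.999, -0.001, 0.001]
ft_force: [-1.4, 1.0, 8.0]
finger_gap: 0.0508
finger_force: 61.7
```

```bash
python3 -m handwheel '[{"linear":[0,0,1],"twist":[0,0,0],"fingers":0},{"linear":[0,0,4],"twist":[0,0,0],"fingers":0},{"linear":[0,0,8],"twist":[0,0,0],"fingers":0},{"linear":[0,0,10],"twist":[0,0,0],"fingers":0},{"linear":[-15.8,39.3,10],"twist":[0,0,0.246],"fingers":0},{"linear":[-15.8,39.3,10],"twist":[0,0,0.246],"fingers":0},{"linear":[-15.8,39.3,10],"twist":[0,0,0.246],"fingers":0},{"linear":[-15.8,39.3,10],"twist":[0,0,0.246],"fingers":0},{"linear":[-15.8,39.3,10],"twist":[0,0,0.246],"fingers":0},{"linear":[-15.8,39.3,10],"twist":[0,0,0.246],"fingers":0},{"linear":[-15.8,39.3,10],"twist":[0,0,0.246],"fingers":0},{"linear":[-15.8,39.3,10],"twist":[0,0,0.246],"fingers":0},{"linear":[-15.8,39.3,10],"twist":[0,0,0.246],"fingers":0},{"linear":[-15.8,39.3,10],"twist":[0,0,0.246],"fingers":0},{"linear":[-15.8,39.3,10],"twist":[0,0,0.246],"fingers":0},{"linear":[-15.8,39.3,10],"twist":[0,0,0.246],"fingers":0},{"linear":[-15.8,39.3,10],"twist":[0,0,0.246],"fingers":0},{"linear":[-15.8,39.3,10],"twist":[0,0,0.246],"fingers":0}]'
python3 - <<'E'
from h import *
import cv2
c=bot.get_calibration("wrist");im=bot.get_image("wrist")
cv2.imwrite("pics/w8.png",im[:,:,::-1])
o=bot.get_obs();print(o["ee_pos"],o["ft_force"],proj(c,(.471,.0997,.003)))
E
```

```text
clock: 18.92
ee_pos: [0.4706, 0.0998, 0.1103]
orientation: [-0.073, 0.997, -0.0, 0.0]
ft_force: [-0.3, -0.0, -1.6]
finger_gap: 0.0509
finger_force: 63.0
[0.47065184 0.09947136 0.11009244] [ 0.10568168  0.65386749 -1.23852444] (np.float64(280.58407081239), np.float64(207.9201225507534))
```

View pics/w8.png

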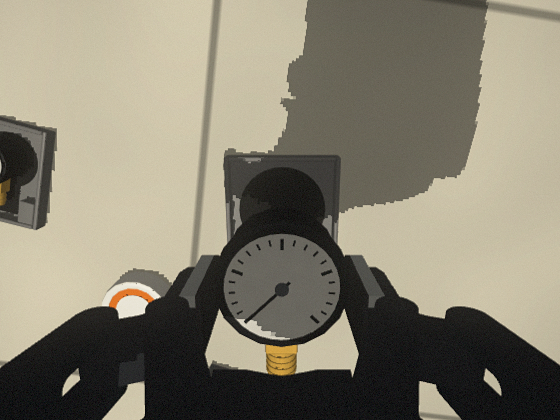

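Gauge50 is centred over box50 with its stem straight. Lower.

```bash
python3 -m handwheel '[{"linear":[0,0,-4],"twist":[0,0,0],"fingers":0},{"linear":[0,0,-7],"twist":[0,0,0],"fingers":0},{"linear":[0,0,-8.5],"twist":[0,0,0],"fingers":0},{"linear":[0,0,-9],"twist":[0,0,0],"fingers":0},{"linear":[0,0,-9.3],"twist":[0,0,0],"fingers":0},{"linear":[0,0,-9.3],"twist":[0,0,0],"fingers":0},{"linear":[0,0,-9.3],"twist":[0,0,0],"fingers":0}]'
```

```text
clock: 19.55
ee_pos: [0.471, 0.1002, 0.0177]
orientation: [-0.073, 0.997, 0.0, 0.001]
ft_force: [-0.0, -0.7, -0.6]
finger_gap: 0.051
finger_force: 63.1
```

```bash
python3 -m handwheel '[{"linear":[0,0,-0.1],"twist":[0,0,0],"fingers":0},{"linear":[0,0,-0.2],"twist":[0,0,0],"fingers":0},{"linear":[0,0,-0.28],"twist":[0,0,0],"fingers":0},{"linear":[0,0,-0.28],"twist":[0,0,0],"fingers":0},{"linear":[0,0,-0.28],"twist":[0,0,0],"fingers":0}]'
```

```text
clock: 19.97
ee_pos: [0.4706, 0.1005, 0.015]
orientation: [-0.073, 0.997, -0.0, 0.001]
ft_force: [-1.9, 0.1, 6.9]
finger_gap: 0.0505
finger_force: 64.1
```

Touching. Release, rise, then withdraw towards the start pose.

```bash
python3 -m handwheel '[{"linear":[0,0,0],"twist":[0,0,0],"fingers":0.9},{"linear":[0,0,0],"twist":[0,0,0],"fingers":0.9},{"linear":[0,0,0],"twist":[0,0,0],"fingers":0.9},{"linear":[0,0,0],"twist":[0,0,0],"fingers":0.9},{"linear":[0,0,2],"twist":[0,0,0],"fingers":0.9},{"linear":[0,0,5],"twist":[0,0,0],"fingers":0.9},{"linear":[0,0,9],"twist":[0,0,0],"fingers":0.9},{"linear":[0,0,15],"twist":[0,0,0],"fingers":0.9},{"linear":[-20,36,21],"twist":[0,0,0],"fingers":0.9},{"linear":[-20,36,21],"twist":[0,0,0],"fingers":0.9},{"linear":[-20,36,21],"twist":[0,0,0],"fingers":0.9},{"linear":[-20,36,21],"twist":[0,0,0],"fingers":0.9},{"linear":[-20,36,21],"twist":[0,0,0],"fingers":0.9},{"linear":[-20,36,21],"twist":[0,0,0],"fingers":0.9},{"linear":[-20,36,21],"twist":[0,0,0],"fingers":0.9},{"linear":[-20,36,21],"twist":[0,0,0],"fingers":0.9},{"linear":[-20,36,21],"twist":[0,0,0],"fingers":0.9},{"linear":[-20,36,21],"twist":[0,0,0],"fingers":0.9},{"linear":[-20,36,21],"twist":[0,0,0],"fingers":0.9},{"linear":[-20,36,21],"twist":[0,0,0],"fingers":0.9}]'
python3 - <<'E'
from h import *
import cv2
im=bot.get_image("top")[110:300,190:470]
cv2.imwrite("pics/t9.png",cv2.resize(im[:,:,::-1],(800,543),interpolation=cv2.INTER_CUBIC))
E
```

```text
clock: 21.63
ee_pos: [0.2686, 0.4624, 0.2238]
orientation: [-0.075, 0.997, 0.0, 0.0]
ft_force: [0.2, -1.2, -0.4]
finger_gap: 0.077
finger_force: 0.0
```

View pics/t9.png

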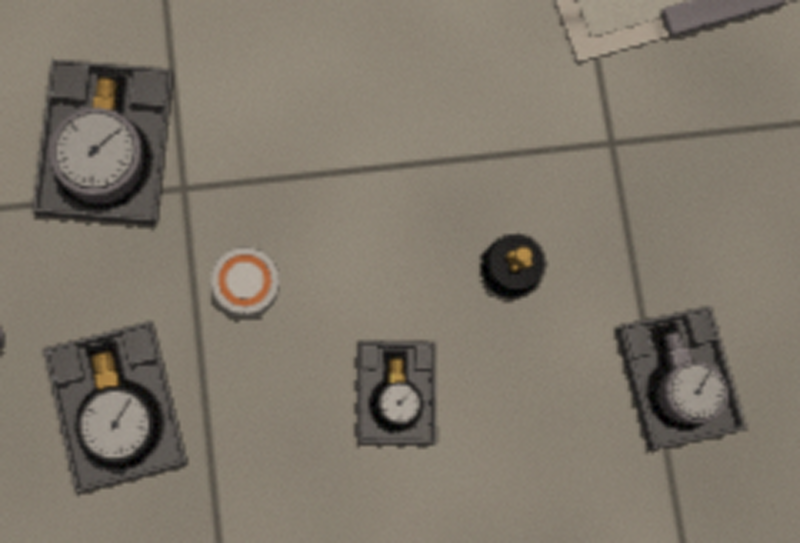

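All four gauges lie flat in their boxes, at (97,152), (115,423), (399,402) and (696,390), with their stems in the channels. The tape roll and the back-connection gauge have not moved.

```bash
python3 -c "
from cell import bot
print(bot.job_done())"
```

```text
the job is handed in; nothing more can be done
None
```

All four gauges are packed face up in their own box bases with stems in the channels, the back-connection gauge and tape roll were left where they were, and the job was handed in at about 22 s.

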